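Set the vacuum manifold's valves in order

TASK

Set the vacuum manifold for the next filtration: with the fingertips, press down the plunger with the wide round head first, then the one with the square head, then the one with the long bar-shaped head, each until it is fully home and stays down. Press lightly, never hard, and do not pull any plunger up. Leave the thin pin-shaped plunger as it is and do not disturb the bottle, beaker and jar standing around.

Things in the scene. Friction and masses are not known exactly. Their poses are not given: they have to be found in the camera images.
- manifold: Fixed white vacuum manifold on the bench: a block 100 mm (x) by 330 mm (y) by 50 mm high, origin at the centre of its underside, its y along the row of valves. Towards -x it has a grey apron, 30 mm high and 70 mm deep, with two dial gauges lying in it (36 mm high). Four valve bodies are mounted on its top in one row, 75 mm apart (at y = -112.5, -37.5, 37.5 and 112.5 mm), in any order.
- disc_valve: Fixed valve body with its plunger (the wide round head: a flat black disc 38 mm in diameter, 8 mm thick): white block 56 x 56 x 16 mm on the manifold's top, same yaw as the manifold, with a steel collar 28 mm across rising 7 mm above it. Origin at the centre of its underside, 50 mm above the bench.
- disc_top (a point): Centre of the top face of the disc plunger's head; about 98 mm above the bench when the plunger is up, 86 mm when fully down. The head moves with the plunger and is sprung on its stem: it gives 1 mm for every 3 N, up to 5 mm, and springs back when let go.
- disc (a joint): Travel of the disc plunger in m, positive downwards: about 0 to 0.002 at the start (up), 0.012 fully home against its stop, where 5 mm remain between head and collar; down to -0.012 if it is pulled up. No spring: a steady friction of about 3 N resists it and it stays where it is left.
- square_valve: Fixed valve body with its plunger (the square head: flat, black, 28 x 28 mm, 8 mm thick): white block 56 x 56 x 16 mm on the manifold's top, same yaw as the manifold, with a steel collar 28 mm across rising 7 mm above it. Origin at the centre of its underside, 50 mm above the bench.
- square_top (a point): Centre of the top face of the square plunger's head; about 98 mm above the bench when the plunger is up, 86 mm when fully down. The head moves with the plunger and is sprung on its stem: it gives 1 mm for every 3 N, up to 5 mm, and springs back when let go.
- square (a joint): Travel of the square plunger in m, positive downwards: about 0 to 0.002 at the start (up), 0.012 fully home against its stop, where 5 mm remain between head and collar; down to -0.012 if it is pulled up. No spring: a steady friction of about 3 N resists it and it stays where it is left.
- bar_valve: Fixed valve body with its plunger (the long narrow bar-shaped head: flat, black, 48 mm along its valve's x by 14 mm along y, 8 mm thick): white block 56 x 56 x 16 mm on the manifold's top, same yaw as the manifold, with a steel collar 28 mm across rising 7 mm above it. Origin at the centre of its underside, 50 mm above the bench.
- bar_top (a point): Centre of the top face of the bar plunger's head; about 98 mm above the bench when the plunger is up, 86 mm when fully down. The head moves with the plunger and is sprung on its stem: it gives 1 mm for every 3 N, up to 5 mm, and springs back when let go.
- bar (a joint): Travel of the bar plunger in m, positive downwards: about 0 to 0.002 at the start (up), 0.012 fully home against its stop, where 5 mm remain between head and collar; down to -0.012 if it is pulled up. No spring: a steady friction of about 3 N resists it and it stays where it is left.
- pin_valve: Fixed valve body with its plunger (the thin pin: a black cylinder only 12 mm in diameter, to be left alone): white block 56 x 56 x 16 mm on the manifold's top, same yaw as the manifold, with a steel collar 28 mm across rising 7 mm above it. Origin at the centre of its underside, 50 mm above the bench.
- pin_top (a point): Centre of the top face of the pin plunger's head; about 98 mm above the bench when the plunger is up, 86 mm when fully down. The head moves with the plunger and is sprung on its stem: it gives 1 mm for every 3 N, up to 5 mm, and springs back when let go.
- pin (a joint): Travel of the pin plunger in m, positive downwards: about 0 to 0.002 at the start (up), 0.012 fully home against its stop, where 5 mm remain between head and collar; down to -0.012 if it is pulled up. No spring: a steady friction of about 3 N resists it and it stays where it is left.
- reagent_bottle: Bystander: loose amber glass bottle, 60 mm in diameter, 125 mm tall, standing beyond the manifold (+x side). Origin at the centre of its foot.
- beaker: Bystander: loose clear beaker, 68 mm across its rim, 85 mm tall, standing beyond the manifold (+x side). Origin at the centre of its foot.
- sample_jar: Bystander: loose small glass jar with a white cap, 40 mm in diameter, 50 mm tall, standing beside the gauge apron on the robot's side of the manifold. Origin at the centre of its foot.

How it is judged (in metres and radians):
On the way, in this order (a step that is already met when the one before it is completed fails the run):
1. the wide round plunger is pressed home while the square and bar plungers are still up (value of joint disc above 0.009 m and value of joint each of square, bar below 0.005 m), for 0.1 s.
2. then the square plunger is pressed home while the bar plunger is still up (value of joint each of disc, square above 0.009 m and value of joint bar below 0.005 m), for 0.1 s.
3. then the bar plunger is pressed home (value of joint each of disc, square, bar above 0.009 m), for 0.1 s.
At the end, for the whole second after the job is handed in: The round, square and bar plungers are each down at least 9 mm of their 12 mm, the pin plunger is within 3 mm of where it started, and bottle, beaker and jar stand at rest, upright (within 0.15 rad) and within 15 mm of where they started (all of step 3 and distance of pin_top from where it was at the start of the episode below 0.003 m and distance of each of reagent_bottle, beaker, sample_jar from where it was at the start of the episode below 0.015 m and angle between each of reagent_bottle, beaker, sample_jar's own z axis and vertical below 0.15 rad and linear speed of each of reagent_bottle, beaker, sample_jar below 0.02 m/s); the robot touches nothing.
It fails at once if a plunger was pressed out of order ((value of joint square above 0.005 m and value of joint disc below 0.009 m) or (value of joint bar above 0.005 m and value of joint any of disc, square below 0.009 m)).
It fails at once if a valve or its plunger was pressed hard (over 20 N) (contact force between any of disc_valve, square_valve, bar_valve, pin_valve and anything else above 20 N).
It fails at once if a plunger was pulled up by more than 4 mm (value of joint any of disc, square, bar, pin below -0.004 m).
It fails at once if the pin plunger was moved by more than 3 mm (not (distance of pin_top from where it was at the start of the episode below 0.003 m)).
It fails at once if bottle, beaker or jar was moved by more than 15 mm, tipped or lifted (not (distance of each of reagent_bottle, beaker, sample_jar from where it was at the start of the episode below 0.015 m and angle between each of reagent_bottle, beaker, sample_jar's own z axis and vertical below 0.15 rad)).
It also fails if it takes over 40 s, if anything falls off the work surface, if the arm or the gripper's body presses on something with over 40 N, if the wrist force passes 120 N, or if a joint passes its speed limit or range.

ROBOT

A 6-joint arm with a two-finger parallel gripper is mounted at the origin on the work surface. World frame = base frame: x ahead of the robot, y to its left, z up, the work surface at z = 0. Lengths are in mm, angles in rad, forces in N, time in s.
With the tool pointing down it reaches from about 350 to 975 mm from the base axis. Payload 7.1 kg.
Tool frame: the origin (TCP) lies between the finger pads; the fingertips stand 8 mm ahead of it and the grasp point (between the pads) lies 11 mm behind it; x points along the fingers, y is the direction in which the jaws open and shut, and the axes are right-handed (so a half turn about x gives the same grasp; the last joint's range is limited). The gripper opens to 88 mm and grips with 3 to 60 N. Pads are 20 mm wide; open, the fingers measure 115 mm over their backs; the gripper's body (75 mm by 178 mm) begins 61 mm behind the grasp point.
Start: joints at [1.288, 0.423, 1.63, -0, 1.089, -0.019], TCP at [162.938, 603.371, 230.675] pointing down, gripper open.
Joint ranges: [-3, 3], [-0.9, 2.11], [0.09, 2.58], [-1.31, 4.45], [0.11, 2.69], [-2.54, 2.54]. Speed limits (rad/s): [2.39, 2.39, 3.01, 3.14, 3.14, 3.14].

INTERFACE

Orientations are given as a rotation vector (axis times angle).
In Python, from workcell import ctrl gives the robot as it stands.
- The arm moves only by the tool apply_moves, never from a script. Its argument "increments" is a list of rows, each an object with "gripper": the opening in per cent of the stroke, from 0 (shut) to 100 (fully open); "delta_pos": the shift along the tool's x, y, z in cm, a list of three; "dr": the turn, a rotation vector about the tool's x, y, z in rad, a list of three. In form: [{"gripper": gripper, "delta_pos": [dx, dy, dz], "dr": [ax, ay, az]}, ...]. A call has exactly 5 rows; each row shifts and turns the commanded pose from where the row before left it, along the tool's axes as they then stand; what a row does not reach is not made up. A row lasts 1/12 s, in which the tool goes at most 41.7 mm and 7.16 degrees, less where a joint would pass 70% of its speed; a pose out of reach is approached as far as the arm can. A call with a gripper value outside its range is refused whole. The fingers move at their own pace and stop on an object; the grip force is fixed at half the most. Time passes only in rows, so rows that do not move let the fingers close, or fill a call up. It gives the time, the measured TCP pose, the force and the opening at its end, in the units of the state.
- ctrl.get_obs(): the state, without advancing time (a new reading comes with each control period).
- ctrl.get_image(name): name is "scene" or "side" or "wrist"; returns a dict with "img" (400x640x3 uint8, red, green, blue), "range_z" (400x640 float32, mm along the optical axis (not along the pixel's ray), 0 where there is no reading), "mtx" (3x3 intrinsics, pixels), "rvec" (rotation vector, rad) and "tvec" (3), from world to camera coordinates, as OpenCV has them. Camera axes: x right, y down, z forward; pixel columns grow to the right and rows downward; lengths in mm; the calibration is good to about 2 mm. A picture is of the moment at which its call begins.
- ctrl.close_job(): hands the job in, once; it reports no verdict.
The state is a dict: "t": time; "qpos": joint angles; "qvel": joint speeds; "joint_torque": joint torques, N m; "ee_pos": TCP position; "orientation": TCP orientation; "ft_force": force on the tool from outside, world axes, zero at the start; "moment": the same for the moment, N m; "width": finger opening in mm.
Only numpy, scipy, OpenCV 4.12 (cv2) and the standard library are available. Lean on these libraries where they do the work, as an engineer would, in place of code of your own. Each camera call takes 0.05 s, during which the arm holds its last target. There are 200 camera calls.

## Working session

There is one attempt and no reset: what is moved stays moved. The work goes in short steps, Python scripts to look and compute and a tool call to move; the robot and the scene stay as the last step left them, time stands still between calls to the robot, and variables do not carry over. Pictures are saved under pics/ and viewed, about 8 in all and at most 12, crops included, and the job is handed in when it is done.

Besides the shell and the picture viewer there is one more tool, called after "Call:" by a JSON object that holds its "fn" and its "kwargs", one argument or row to a line. apply_moves: Moves the arm, as the interface text tells. Its arguments: {"type":"object","properties":{"increments":{"type":"array","items":{"type":"object","properties":{"gripper":{"type":"number"},"delta_pos":{"type":"array","items":{"type":"number"}},"dr":{"type":"array","items":{"type":"number"}}}}}},"required":["increments"]}

```bash
mkdir -p pics
python3 - <<'E'
from workcell import ctrl
import cv2,numpy as np
o=ctrl.get_obs();print({k:np.round(v,3) for k,v in o.items()})
for n in ["scene","side"]:
    d=ctrl.get_image(n);cv2.imwrite(f"pics/{n}0.png",d["img"][:,:,::-1]);np.savez(f"{n}0.npz",**d)
    R=cv2.Rodrigues(np.array(d["rvec"],float))[0];print(n,-R.T@np.ravel(d["tvec"]),d["mtx"][0,0])
E
```

```text
{'t': np.float64(0.0), 'qpos': array([ 1.288,  0.424,  1.631, -0.   ,  1.089, -0.019]), 'qvel': array([-0.001, -0.   ,  0.   ,  0.001,  0.   , -0.001]), 'joint_torque': array([ 1.0000e-03, -5.4464e+01, -2.7367e+01,  6.4000e-02,  2.3000e-02,
       -0.0000e+00]), 'ee_pos': array([162.787, 602.877, 229.892]), 'orientation': array([ 0.206,  1.561, -0.208]), 'ft_force': array([ 0.841, -0.606,  0.023]), 'moment': array([ 0.071, -0.017, -0.009]), 'width': np.float64(87.629)}
scene [1070.92550379  130.64224157  801.02599896] 472.8691512886489
side [385.12042796 785.17997906 604.59162293] 464.6067551984323
```

View pics/scene0.png

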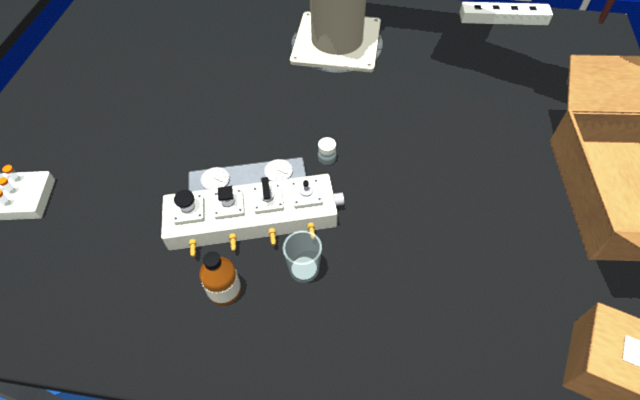

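View pics/side0.png

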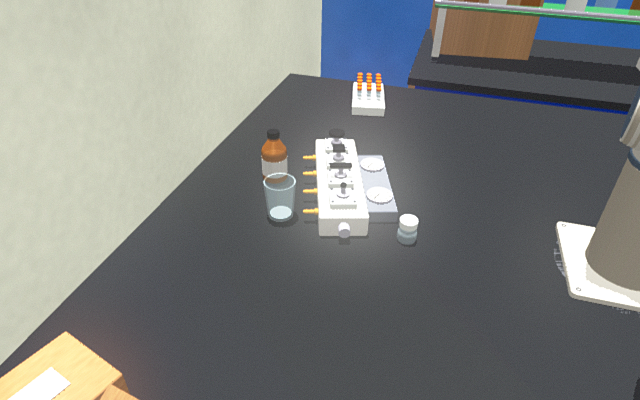

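The scene view shows, left to right (-y to +y), disc (185,199), square (225,193), bar (266,187) and pin (306,186). The bottle is at (220,280), the beaker at (303,257) and the jar at (327,150). Next I measure these from both views.

```bash
cat > h.py <<'E'
import cv2,numpy as np
def cloud(d):
    R=cv2.Rodrigues(np.array(d["rvec"],float))[0];K=d["mtx"];t=np.ravel(d["tvec"])
    v,u=np.mgrid[0:400,0:640];z=d["range_z"]
    p=np.stack([(u-K[0,2])/K[0,0]*z,(v-K[1,2])/K[1,1]*z,z],-1)
    return (p-t)@R
def plane(d,u,v,h):
    R=cv2.Rodrigues(np.array(d["rvec"],float))[0];K=d["mtx"];c=-R.T@np.ravel(d["tvec"])
    r=R.T@np.linalg.solve(K,[u,v,1]);return c+r*(h-c[2])/r[2]
def heads(d,box,zmin=60):
    """dark blobs standing above zmin in box: area, pixel, mean, median z, extents, plane point"""
    P=cloud(d);g=d["img"].max(2)
    m=(g<70)&(d["range_z"]>0)&(P[...,2]>88)&(P[...,2]<106)
    x0,y0,x1,y1=box;mm=np.zeros_like(m);mm[y0:y1,x0:x1]=m[y0:y1,x0:x1]
    n,l,s,c=cv2.connectedComponentsWithStats(mm.astype(np.uint8))
    for i in range(1,n):
        if s[i,4]<8:continue
        q=P[l==i];print(s[i,4],c[i].round(1),"med",np.median(q,0).round(1),"mid",((q.min(0)+q.max(0))/2).round(1),"ext",np.ptp(q,axis=0).round(1),"plane98",plane(d,*c[i],97)[:2].round(1))
E
python3 - <<'E'
from h import *
for n,b in [("scene",(150,160,350,260)),("side",(300,120,400,240))]:
    d=dict(np.load(n+"0.npz"));print(n);heads(d,b)
    P=cloud(d);m=(d["img"].min(2)>150)&(abs(P[...,2]-50)<4);x0,y0,x1,y1=b
    k=np.zeros_like(m);k[y0:y1,x0:x1]=m[y0:y1,x0:x1];q=P[k];r=cv2.minAreaRect(q[:,:2].astype(np.float32));print("top z50",len(q),r,np.median(q[:,2]))
    # objects
    for name,(u0,v0,u1,v1) in dict(scene=dict(bottle=(195,245,245,308),beaker=(280,230,325,284),jar=(312,135,340,166)),side=dict(bottle=(260,125,290,185),beaker=(262,170,298,222),jar=(395,212,420,244)))[n].items():
        q=P[v0:v1,u0:u1].reshape(-1,3);q=q[q[:,2]>12];print(name,np.percentile(q,[5,50,95],axis=0).round(0).tolist())
E
```

```text
scene
117 [265.6 188.2] med [576.8 -56.   96.8] mid [573.6 -56.3  96.7] ext [46.  22.5  7.6] plane98 [576. -56.]
19 [305.5 183.4] med [551.9  14.5  94.5] mid [552.   14.8  94.6] ext [9.9 6.4 5.4] plane98 [554.2  15.1]
165 [225.  193.2] med [ 598.2 -127.    97.5] mid [ 598.1 -126.8   96.5] ext [30.4 29.6  7.8] plane98 [ 598.  -127.3]
259 [183.8 198.4] med [ 621.  -198.6   97.4] mid [ 619.2 -198.    97. ] ext [37.1 35.   6.9] plane98 [ 620.2 -198.7]
top z50 3929 ((621.407958984375, -80.87054443359375), (178.35281372070312, 330.1697082519531), 17.289384841918945) 49.544325902945566
bottle [[731.0, -122.0, 23.0], [758.0, -95.0, 82.0], [775.0, -75.0, 125.0]]
beaker [[651.0, 3.0, 17.0], [669.0, 30.0, 58.0], [713.0, 59.0, 85.0]]
jar [[398.0, 19.0, 15.0], [419.0, 36.0, 45.0], [428.0, 51.0, 51.0]]
side
top z50 1767 ((583.8045043945312, -88.99363708496094), (99.34004974365234, 329.6445007324219), 17.91449546813965) 48.72389363187765
bottle [[681.0, -104.0, 31.0], [732.0, -81.0, 74.0], [763.0, 19.0, 122.0]]
beaker [[651.0, -76.0, 18.0], [681.0, 47.0, 59.0], [734.0, 64.0, 83.0]]
jar [[393.0, 20.0, 15.0], [409.0, 46.0, 39.0], [427.0, 53.0, 50.0]]
```

```bash
cat >> h.py <<'E'
def togo(target):
    from workcell import ctrl
    o=ctrl.get_obs();R=cv2.Rodrigues(np.array(o["orientation"],float))[0]
    print("t",round(o["t"],2),"ee",np.round(o["ee_pos"],1),"q",np.round(o["qpos"],2),"F",np.round(o["ft_force"],1),"w",round(o["width"],1))
    print("R",R.round(3).tolist(),"tool delta cm",(R.T@(np.array(target)-o["ee_pos"])/10).round(2))
E
python3 -c "
from h import *
togo((620,-198.5,180))"
```

```text
t 0.1 ee [162.8 602.9 230. ] q [ 1.29  0.42  1.63 -0.    1.09 -0.02] F [-0.1  0.2  0.3] w 87.8
R [[-0.0, 0.261, 0.965], [-0.001, 0.965, -0.261], [-1.0, -0.001, -0.0]] tool delta cm [  5.09 -65.44  65.03]
```

Call:
{"fn": "apply_moves", "kwargs": {
  "increments": [
    {"gripper": 0,"delta_pos": [0,-1.3,1.3],"dr": [0,0,0]},
    {"gripper": 0,"delta_pos": [0,-2.6,2.6],"dr": [0,0,0]},
    {"gripper": 0,"delta_pos": [0,-2.6,2.6],"dr": [0,0,0]},
    {"gripper": 0,"delta_pos": [0,-2.6,2.6],"dr": [0,0,0]},
    {"gripper": 0,"delta_pos": [0,-2.6,2.6],"dr": [0,0,0]}
  ]
}}

```text
t: 0.52
ee_pos: [245.6, 458.2, 230.3]
orientation: [0.206, 1.561, -0.207]
ft_force: [1.2, -0.3, -0.2]
width: 58.1
```

Call:
{"fn": "apply_moves", "kwargs": {
  "increments": [
    {"gripper": 0,"delta_pos": [0,-2.6,2.6],"dr": [0,0,0]},
    {"gripper": 0,"delta_pos": [0,-2.6,2.6],"dr": [0,0,0]},
    {"gripper": 0,"delta_pos": [0,-2.6,2.6],"dr": [0,0,0]},
    {"gripper": 0,"delta_pos": [0,-2.6,2.6],"dr": [0,0,0]},
    {"gripper": 0,"delta_pos": [0,-2.6,2.6],"dr": [0,0,0]}
  ]
}}

```text
t: 0.93
ee_pos: [337.3, 298.8, 230.6]
orientation: [0.207, 1.561, -0.207]
ft_force: [0.9, 0.2, -0.2]
width: 25.1
```

Call:
{"fn": "apply_moves", "kwargs": {
  "increments": [
    {"gripper": 0,"delta_pos": [0,-2.6,2.6],"dr": [0,0,0]},
    {"gripper": 0,"delta_pos": [0,-2.6,2.6],"dr": [0,0,0]},
    {"gripper": 0,"delta_pos": [0,-2.6,2.6],"dr": [0,0,0]},
    {"gripper": 0,"delta_pos": [0,-2.6,2.6],"dr": [0,0,0]},
    {"gripper": 0,"delta_pos": [0,-2.6,2.6],"dr": [0,0,0]}
  ]
}}

```text
t: 1.35
ee_pos: [429.0, 139.3, 230.6]
orientation: [0.207, 1.561, -0.207]
ft_force: [0.4, 0.6, -0.3]
width: 0.3
```

Call:
{"fn": "apply_moves", "kwargs": {
  "increments": [
    {"gripper": 0,"delta_pos": [0,-2.6,2.6],"dr": [0,0,0]},
    {"gripper": 0,"delta_pos": [0,-2.6,2.6],"dr": [0,0,0]},
    {"gripper": 0,"delta_pos": [0,-2.6,2.6],"dr": [0,0,0]},
    {"gripper": 0,"delta_pos": [0,-2.6,2.6],"dr": [0,0,0]},
    {"gripper": 0,"delta_pos": [0,-2.6,2.6],"dr": [0,0,0]}
  ]
}}

```text
t: 1.77
ee_pos: [520.6, -20.2, 230.5]
orientation: [0.207, 1.561, -0.207]
ft_force: [0.4, 0.1, -0.3]
width: 0.7
```

Call:
{"fn": "apply_moves", "kwargs": {
  "increments": [
    {"gripper": 0,"delta_pos": [0,-2.9,2.8],"dr": [0,0,0]},
    {"gripper": 0,"delta_pos": [0,-2.9,2.8],"dr": [0,0,0]},
    {"gripper": 0,"delta_pos": [0,-2.9,2.8],"dr": [0,0,0]},
    {"gripper": 0,"delta_pos": [0,-2.9,2.9],"dr": [0,0,0]},
    {"gripper": 0,"delta_pos": [0,-2.9,2.8],"dr": [0,0,0]}
  ]
}}

```text
t: 2.18
ee_pos: [619.0, -197.0, 230.3]
orientation: [0.207, 1.561, -0.207]
ft_force: [0.2, 0.9, 0.6]
width: 0.5
```

Call:
{"fn": "apply_moves", "kwargs": {
  "increments": [
    {"gripper": 0,"delta_pos": [2,0,0],"dr": [0,0,0]},
    {"gripper": 0,"delta_pos": [2,0,0],"dr": [0,0,0]},
    {"gripper": 0,"delta_pos": [2,0,0],"dr": [0,0,0]},
    {"gripper": 0,"delta_pos": [2,0,0],"dr": [0,0,0]},
    {"gripper": 0,"delta_pos": [0,0,0],"dr": [0,0,0]}
  ]
}}

```text
t: 2.6
ee_pos: [615.7, -194.3, 146.2]
orientation: [0.209, 1.568, -0.206]
ft_force: [-1.4, 0.0, -0.9]
width: 0.6
```

Run:
```python
from h import *
from workcell import ctrl
togo((620,-198.5,115))
d=ctrl.get_image("wrist");np.savez("w1.npz",**d);cv2.imwrite("pics/w1.png",d["img"][:,:,::-1]);print(np.median(d["range_z"]))
heads(d,(0,0,640,400))
d=ctrl.get_image("scene");cv2.imwrite("pics/s1.png",cv2.resize(d["img"][130:330,100:420,::-1],None,fx=2.4,fy=2.4))
```

```text
t 2.6 ee [ 615.7 -194.3  146.2] q [-0.32  0.55  1.63  0.    0.96 -1.63] F [-1.4  0.  -0.9] w 0.6
R [[-0.007, 0.261, 0.965], [0.002, 0.965, -0.261], [-1.0, 0.0, -0.008]] tool delta cm [ 3.11 -0.29  0.55]
250.55942
325 [627.   33.6] med [549.7  10.3  94.7] mid [549.9  12.1  93. ] ext [10.7 11.1  9.6] plane98 [549.8   8.2]
1086 [515.2 112.8] med [581.3 -58.4  96.7] mid [572.8 -58.2  94.5] ext [47.8 26.7  9.5] plane98 [577.3 -59.4]
1885 [408.9 170. ] med [ 594.9 -129.5   97.8] mid [ 595.6 -129.    95.7] ext [33.1 33.9  8.8] plane98 [ 595.1 -129.3]
1452 [309.6 222.2] med [ 612.  -200.2   97.9] mid [ 615.3 -200.1   95. ] ext [30.2 36.7  9.5] plane98 [ 612.3 -200.4]
9 [483.7 348.2] med [ 733.9 -105.   105.3] mid [ 734.3 -104.3  105. ] ext [1.8 4.6 1.4] plane98 [ 741.8 -101.5]
```

View pics/w1.png

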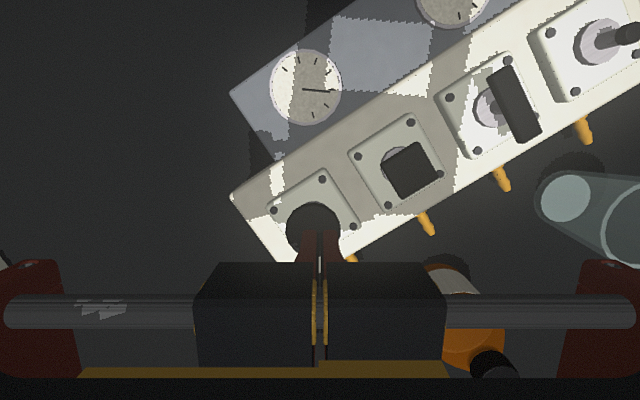

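View pics/s1.png

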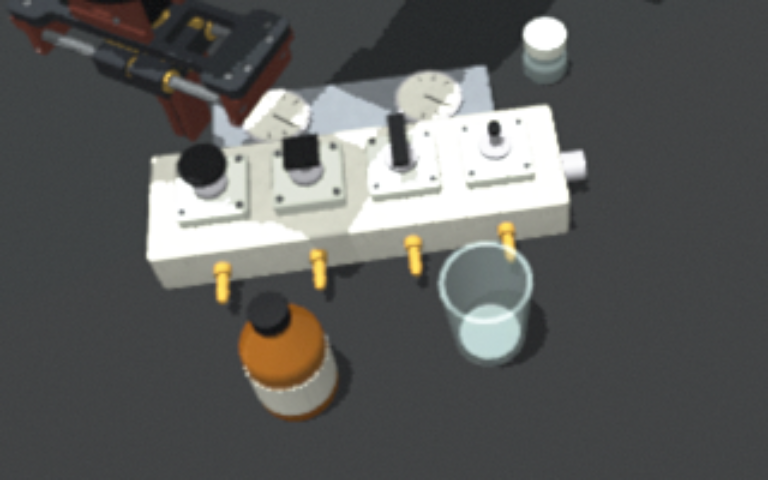

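The wrist view shows disc (312,225), square (408,170), bar (515,105) and the fingers just above the disc. It agrees with the scene view to about 3 mm. The measured z is lower than I commanded, so I let the arm settle before going on.

Call:
{"fn": "apply_moves", "kwargs": {
  "increments": [
    {"gripper": 0,"delta_pos": [0,0,0],"dr": [0,0,0]},
    {"gripper": 0,"delta_pos": [0,0,0],"dr": [0,0,0]},
    {"gripper": 0,"delta_pos": [0,0,0],"dr": [0,0,0]},
    {"gripper": 0,"delta_pos": [0,0,0],"dr": [0,0,0]},
    {"gripper": 0,"delta_pos": [0,0,0],"dr": [0,0,0]}
  ]
}}

```text
t: 3.12
ee_pos: [618.8, -195.1, 151.5]
orientation: [0.207, 1.56, -0.207]
ft_force: [-0.3, 0.3, -0.6]
width: 0.3
```

```bash
python3 -c "
from h import *
togo((618,-199,115))"
```

```text
t 3.12 ee [ 618.8 -195.1  151.5] q [-0.32  0.55  1.63 -0.    0.96 -1.63] F [-0.3  0.3 -0.6] w 0.3
R [[0.001, 0.261, 0.965], [-0.0, 0.965, -0.261], [-1.0, -0.0, 0.001]] tool delta cm [ 3.65 -0.4   0.02]
```

Call:
{"fn": "apply_moves", "kwargs": {
  "increments": [
    {"gripper": 0,"delta_pos": [0.8,-0.2,0],"dr": [0,0,0]},
    {"gripper": 0,"delta_pos": [1.0,-0.2,0],"dr": [0,0,0]},
    {"gripper": 0,"delta_pos": [0.8,0,0],"dr": [0,0,0]},
    {"gripper": 0,"delta_pos": [0.6,0,0],"dr": [0,0,0]},
    {"gripper": 0,"delta_pos": [0.4,0,0],"dr": [0,0,0]}
  ]
}}

```text
t: 3.53
ee_pos: [616.7, -198.7, 112.9]
orientation: [0.208, 1.563, -0.207]
ft_force: [1.0, -0.0, 0.1]
width: 0.7
```

Call:
{"fn": "apply_moves", "kwargs": {
  "increments": [
    {"gripper": 0,"delta_pos": [0.2,0,0],"dr": [0,0,0]},
    {"gripper": 0,"delta_pos": [0.1,0,0],"dr": [0,0,0]},
    {"gripper": 0,"delta_pos": [0.1,0,0],"dr": [0,0,0]},
    {"gripper": 0,"delta_pos": [0.1,0,0],"dr": [0,0,0]},
    {"gripper": 0,"delta_pos": [0.1,0,0],"dr": [0,0,0]}
  ]
}}

```text
t: 3.95
ee_pos: [617.7, -198.9, 109.0]
orientation: [0.207, 1.56, -0.207]
ft_force: [0.9, -0.1, 0.5]
width: 0.4
```

Call:
{"fn": "apply_moves", "kwargs": {
  "increments": [
    {"gripper": 0,"delta_pos": [0.1,0,0],"dr": [0,0,0]},
    {"gripper": 0,"delta_pos": [0.1,0,0],"dr": [0,0,0]},
    {"gripper": 0,"delta_pos": [0.1,0,0],"dr": [0,0,0]},
    {"gripper": 0,"delta_pos": [0.1,0,0],"dr": [0,0,0]},
    {"gripper": 0,"delta_pos": [0.1,0,0],"dr": [0,0,0]}
  ]
}}

```text
t: 4.37
ee_pos: [617.6, -198.9, 103.9]
orientation: [0.207, 1.56, -0.207]
ft_force: [-0.4, 0.7, 2.6]
width: 0.3
```

Call:
{"fn": "apply_moves", "kwargs": {
  "increments": [
    {"gripper": 0,"delta_pos": [0.1,0,0],"dr": [0,0,0]},
    {"gripper": 0,"delta_pos": [0.1,0,0],"dr": [0,0,0]},
    {"gripper": 0,"delta_pos": [0.1,0,0],"dr": [0,0,0]},
    {"gripper": 0,"delta_pos": [0.1,0,0],"dr": [0,0,0]},
    {"gripper": 0,"delta_pos": [0.1,0,0],"dr": [0,0,0]}
  ]
}}

```text
t: 4.78
ee_pos: [617.6, -199.0, 98.7]
orientation: [0.207, 1.561, -0.207]
ft_force: [0.1, -0.3, 1.9]
width: 0.8
```

Call:
{"fn": "apply_moves", "kwargs": {
  "increments": [
    {"gripper": 0,"delta_pos": [0.1,0,0],"dr": [0,0,0]},
    {"gripper": 0,"delta_pos": [0.1,0,0],"dr": [0,0,0]},
    {"gripper": 0,"delta_pos": [0.1,0,0],"dr": [0,0,0]},
    {"gripper": 0,"delta_pos": [0.1,0,0],"dr": [0,0,0]},
    {"gripper": 0,"delta_pos": [0.1,0,0],"dr": [0,0,0]}
  ]
}}

```text
t: 5.2
ee_pos: [617.6, -198.9, 93.6]
orientation: [0.207, 1.561, -0.207]
ft_force: [-0.3, 0.0, 2.6]
width: 0.3
```

Call:
{"fn": "apply_moves", "kwargs": {
  "increments": [
    {"gripper": 0,"delta_pos": [0.1,0,0],"dr": [0,0,0]},
    {"gripper": 0,"delta_pos": [0.05,0,0],"dr": [0,0,0]},
    {"gripper": 0,"delta_pos": [0,0,0],"dr": [0,0,0]},
    {"gripper": 0,"delta_pos": [0,0,0],"dr": [0,0,0]},
    {"gripper": 0,"delta_pos": [0,0,0],"dr": [0,0,0]}
  ]
}}

```text
t: 5.62
ee_pos: [617.6, -199.0, 92.5]
orientation: [0.207, 1.56, -0.207]
ft_force: [0.3, 0.4, 4.7]
width: 0.1
```

Call:
{"fn": "apply_moves", "kwargs": {
  "increments": [
    {"gripper": 0,"delta_pos": [0.05,0,0],"dr": [0,0,0]},
    {"gripper": 0,"delta_pos": [0,0,0],"dr": [0,0,0]},
    {"gripper": 0,"delta_pos": [0,0,0],"dr": [0,0,0]},
    {"gripper": 0,"delta_pos": [0,0,0],"dr": [0,0,0]},
    {"gripper": 0,"delta_pos": [0,0,0],"dr": [0,0,0]}
  ]
}}

```text
t: 6.03
ee_pos: [617.6, -198.9, 92.2]
orientation: [0.207, 1.56, -0.207]
ft_force: [-1.7, 1.3, 6.1]
width: 0.3
```

The force rose from 3 N to 6 N at the end of travel, so the disc is home. Next is the square.

Call:
{"fn": "apply_moves", "kwargs": {
  "increments": [
    {"gripper": 0,"delta_pos": [-0.3,0,0],"dr": [0,0,0]},
    {"gripper": 0,"delta_pos": [-0.8,0,0],"dr": [0,0,0]},
    {"gripper": 0,"delta_pos": [-1.0,0,0],"dr": [0,0,0]},
    {"gripper": 0,"delta_pos": [-0.8,0,0],"dr": [0,0,0]},
    {"gripper": 0,"delta_pos": [-0.3,0.4,-0.3],"dr": [0,0,0]}
  ]
}}

```text
t: 6.45
ee_pos: [616.7, -195.0, 125.6]
orientation: [0.207, 1.558, -0.208]
ft_force: [0.2, 0.3, 0.5]
width: 0.5
```

Call:
{"fn": "apply_moves", "kwargs": {
  "increments": [
    {"gripper": 0,"delta_pos": [0,1.2,-0.7],"dr": [0,0,0]},
    {"gripper": 0,"delta_pos": [0,1.6,-1.0],"dr": [0,0,0]},
    {"gripper": 0,"delta_pos": [0,1.6,-1.0],"dr": [0,0,0]},
    {"gripper": 0,"delta_pos": [0,1.1,-0.7],"dr": [0,0,0]},
    {"gripper": 0,"delta_pos": [0,0.4,-0.2],"dr": [0,0,0]}
  ]
}}

```text
t: 6.87
ee_pos: [594.6, -124.9, 123.1]
orientation: [0.206, 1.563, -0.205]
ft_force: [0.7, 0.6, 0.0]
width: 0.4
```

Call:
{"fn": "apply_moves", "kwargs": {
  "increments": [
    {"gripper": 0,"delta_pos": [0.2,0,0],"dr": [0,0,0]},
    {"gripper": 0,"delta_pos": [0.3,0,0],"dr": [0,0,0]},
    {"gripper": 0,"delta_pos": [0.3,0,0],"dr": [0,0,0]},
    {"gripper": 0,"delta_pos": [0.2,0,0],"dr": [0,0,0]},
    {"gripper": 0,"delta_pos": [0.1,0,0],"dr": [0,0,0]}
  ]
}}

```text
t: 7.28
ee_pos: [596.1, -128.5, 112.0]
orientation: [0.208, 1.561, -0.208]
ft_force: [-0.4, 0.4, -0.4]
width: 0.3
```

Run:
```python
from h import *
from workcell import ctrl
togo((596.5,-128,110))
for n in ("wrist","scene"):
    d=ctrl.get_image(n);print(n);cv2.imwrite(f"pics/{n}2.png",d["img"][:,:,::-1] if n=="wrist" else cv2.resize(d["img"][130:330,100:420,::-1],None,fx=2.4,fy=2.4))
```

```text
t 7.28 ee [ 596.1 -128.5  112. ] q [-0.23  0.55  1.74 -0.    0.85 -1.54] F [-0.4  0.4 -0.4] w 0.3
R [[-0.001, 0.261, 0.965], [0.0, 0.965, -0.261], [-1.0, -0.0, -0.001]] tool delta cm [0.2  0.06 0.02]
wrist
scene
```

View pics/scene2.png

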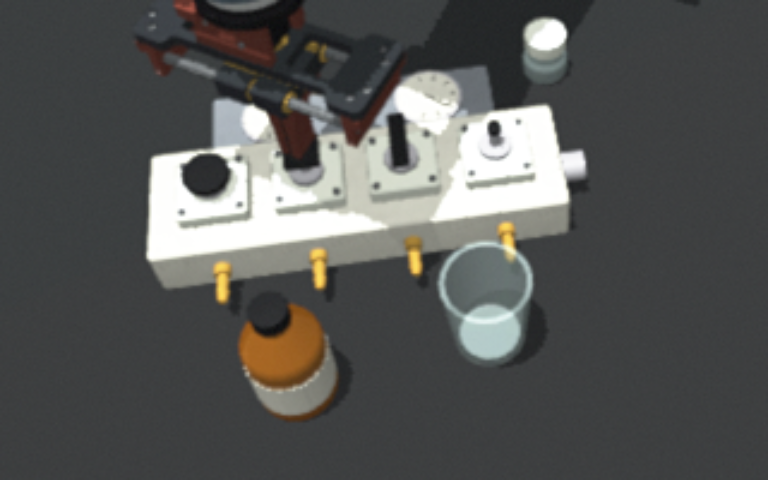

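The crop shows the disc at (207,175), now down, and the fingers over the square at (300,155). The bar at (398,140) and the pin at (494,140) are untouched. Now I press the square.

Call:
{"fn": "apply_moves", "kwargs": {
  "increments": [
    {"gripper": 0,"delta_pos": [0.15,0,0],"dr": [0,0,0]},
    {"gripper": 0,"delta_pos": [0.15,0,0],"dr": [0,0,0]},
    {"gripper": 0,"delta_pos": [0.1,0,0],"dr": [0,0,0]},
    {"gripper": 0,"delta_pos": [0.1,0,0],"dr": [0,0,0]},
    {"gripper": 0,"delta_pos": [0.1,0,0],"dr": [0,0,0]}
  ]
}}

```text
t: 7.8
ee_pos: [596.3, -127.9, 106.6]
orientation: [0.207, 1.561, -0.207]
ft_force: [0.5, 0.2, 0.8]
width: 0.4
```

Call:
{"fn": "apply_moves", "kwargs": {
  "increments": [
    {"gripper": 0,"delta_pos": [0.1,0,0],"dr": [0,0,0]},
    {"gripper": 0,"delta_pos": [0.1,0,0],"dr": [0,0,0]},
    {"gripper": 0,"delta_pos": [0.1,0,0],"dr": [0,0,0]},
    {"gripper": 0,"delta_pos": [0.1,0,0],"dr": [0,0,0]},
    {"gripper": 0,"delta_pos": [0.1,0,0],"dr": [0,0,0]}
  ]
}}

```text
t: 8.22
ee_pos: [596.3, -127.9, 101.7]
orientation: [0.207, 1.561, -0.207]
ft_force: [-1.1, -0.7, 2.4]
width: 0.3
```

Call:
{"fn": "apply_moves", "kwargs": {
  "increments": [
    {"gripper": 0,"delta_pos": [0.1,0,0],"dr": [0,0,0]},
    {"gripper": 0,"delta_pos": [0.1,0,0],"dr": [0,0,0]},
    {"gripper": 0,"delta_pos": [0.1,0,0],"dr": [0,0,0]},
    {"gripper": 0,"delta_pos": [0.1,0,0],"dr": [0,0,0]},
    {"gripper": 0,"delta_pos": [0.1,0,0],"dr": [0,0,0]}
  ]
}}

```text
t: 8.63
ee_pos: [596.3, -127.9, 96.6]
orientation: [0.207, 1.561, -0.207]
ft_force: [-0.5, 0.4, 2.4]
width: 0.6
```

Call:
{"fn": "apply_moves", "kwargs": {
  "increments": [
    {"gripper": 0,"delta_pos": [0.1,0,0],"dr": [0,0,0]},
    {"gripper": 0,"delta_pos": [0.1,0,0],"dr": [0,0,0]},
    {"gripper": 0,"delta_pos": [0.1,0,0],"dr": [0,0,0]},
    {"gripper": 0,"delta_pos": [0.1,0,0],"dr": [0,0,0]},
    {"gripper": 0,"delta_pos": [0.05,0,0],"dr": [0,0,0]}
  ]
}}

```text
t: 9.05
ee_pos: [596.4, -127.9, 92.3]
orientation: [0.207, 1.561, -0.207]
ft_force: [-0.6, 0.3, 6.8]
width: 0.3
```

Call:
{"fn": "apply_moves", "kwargs": {
  "increments": [
    {"gripper": 0,"delta_pos": [0,0,0],"dr": [0,0,0]},
    {"gripper": 0,"delta_pos": [0,0,0],"dr": [0,0,0]},
    {"gripper": 0,"delta_pos": [0,0,0],"dr": [0,0,0]},
    {"gripper": 0,"delta_pos": [0,0,0],"dr": [0,0,0]},
    {"gripper": 0,"delta_pos": [0,0,0],"dr": [0,0,0]}
  ]
}}

```text
t: 9.47
ee_pos: [596.4, -127.9, 92.5]
orientation: [0.207, 1.561, -0.207]
ft_force: [-0.8, 0.5, 5.7]
width: 0.4
```

The square is home at about 6 N. Same pattern for the bar.

Call:
{"fn": "apply_moves", "kwargs": {
  "increments": [
    {"gripper": 0,"delta_pos": [-0.3,0,0],"dr": [0,0,0]},
    {"gripper": 0,"delta_pos": [-0.8,0,0],"dr": [0,0,0]},
    {"gripper": 0,"delta_pos": [-1.0,0,0],"dr": [0,0,0]},
    {"gripper": 0,"delta_pos": [-0.8,0,0],"dr": [0,0,0]},
    {"gripper": 0,"delta_pos": [-0.3,0.4,-0.3],"dr": [0,0,0]}
  ]
}}

```text
t: 9.88
ee_pos: [595.6, -123.9, 126.1]
orientation: [0.207, 1.558, -0.208]
ft_force: [-0.5, 0.0, 0.5]
width: 0.4
```

Call:
{"fn": "apply_moves", "kwargs": {
  "increments": [
    {"gripper": 0,"delta_pos": [0,1.2,-0.7],"dr": [0,0,0]},
    {"gripper": 0,"delta_pos": [0,1.6,-1.0],"dr": [0,0,0]},
    {"gripper": 0,"delta_pos": [0,1.5,-1.0],"dr": [0,0,0]},
    {"gripper": 0,"delta_pos": [0,1.1,-0.7],"dr": [0,0,0]},
    {"gripper": 0,"delta_pos": [0,0.4,-0.2],"dr": [0,0,0]}
  ]
}}

```text
t: 10.3
ee_pos: [573.4, -55.6, 123.9]
orientation: [0.206, 1.562, -0.206]
ft_force: [0.8, 0.5, -0.2]
width: 0.6
```

Call:
{"fn": "apply_moves", "kwargs": {
  "increments": [
    {"gripper": 0,"delta_pos": [0.2,0,0],"dr": [0,0,0]},
    {"gripper": 0,"delta_pos": [0.3,0,0],"dr": [0,0,0]},
    {"gripper": 0,"delta_pos": [0.3,0,0],"dr": [0,0,0]},
    {"gripper": 0,"delta_pos": [0.2,0,0],"dr": [0,0,0]},
    {"gripper": 0,"delta_pos": [0.1,0,0],"dr": [0,0,0]}
  ]
}}

```text
t: 10.72
ee_pos: [574.7, -58.5, 112.6]
orientation: [0.208, 1.561, -0.208]
ft_force: [0.3, 0.3, 0.6]
width: 0.4
```

Run:
```python
from h import *
from workcell import ctrl
togo((575,-57.5,110))
d=ctrl.get_image("scene");cv2.imwrite(f"pics/scene3.png",cv2.resize(d["img"][130:330,100:420,::-1],None,fx=2.4,fy=2.4))
```

```text
t 10.72 ee [574.7 -58.5 112.6] q [-0.12  0.51  1.81 -0.    0.82 -1.43] F [0.3 0.3 0.6] w 0.4
R [[-0.001, 0.262, 0.965], [0.0, 0.965, -0.262], [-1.0, -0.0, -0.001]] tool delta cm [0.26 0.1  0.01]
```

View pics/scene3.png

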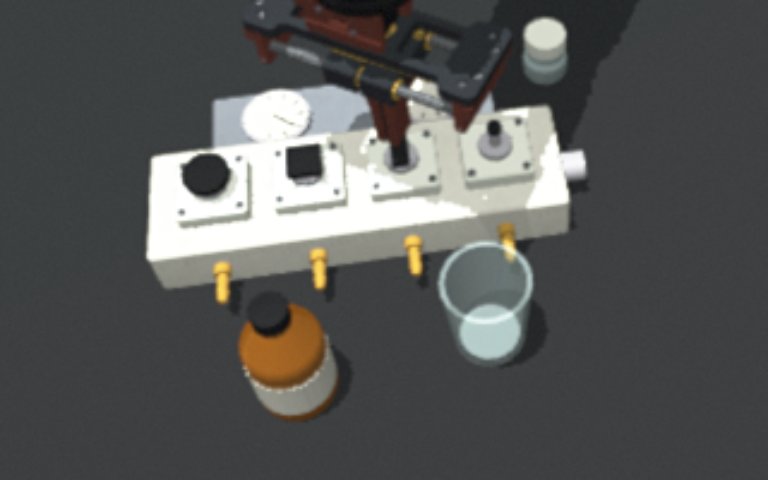

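The crop shows the disc and the square (303,162) down and the fingers over the bar at (398,150). The pin is clear, because the gripper body is about 80 mm above the fingertips. Now I press the bar.

Call:
{"fn": "apply_moves", "kwargs": {
  "increments": [
    {"gripper": 0,"delta_pos": [0.15,0.05,0],"dr": [0,0,0]},
    {"gripper": 0,"delta_pos": [0.15,0,0],"dr": [0,0,0]},
    {"gripper": 0,"delta_pos": [0.1,0,0],"dr": [0,0,0]},
    {"gripper": 0,"delta_pos": [0.1,0,0],"dr": [0,0,0]},
    {"gripper": 0,"delta_pos": [0.1,0,0],"dr": [0,0,0]}
  ]
}}

```text
t: 11.18
ee_pos: [574.9, -57.4, 107.1]
orientation: [0.207, 1.561, -0.207]
ft_force: [0.8, 0.1, 0.4]
width: 0.4
```

Call:
{"fn": "apply_moves", "kwargs": {
  "increments": [
    {"gripper": 0,"delta_pos": [0.1,0,0],"dr": [0,0,0]},
    {"gripper": 0,"delta_pos": [0.1,0,0],"dr": [0,0,0]},
    {"gripper": 0,"delta_pos": [0.1,0,0],"dr": [0,0,0]},
    {"gripper": 0,"delta_pos": [0.1,0,0],"dr": [0,0,0]},
    {"gripper": 0,"delta_pos": [0.1,0,0],"dr": [0,0,0]}
  ]
}}

```text
t: 11.6
ee_pos: [575.0, -57.4, 102.3]
orientation: [0.207, 1.561, -0.207]
ft_force: [-0.5, -0.3, 2.5]
width: 0.3
```

Call:
{"fn": "apply_moves", "kwargs": {
  "increments": [
    {"gripper": 0,"delta_pos": [0.1,0,0],"dr": [0,0,0]},
    {"gripper": 0,"delta_pos": [0.1,0,0],"dr": [0,0,0]},
    {"gripper": 0,"delta_pos": [0.1,0,0],"dr": [0,0,0]},
    {"gripper": 0,"delta_pos": [0.1,0,0],"dr": [0,0,0]},
    {"gripper": 0,"delta_pos": [0.1,0,0],"dr": [0,0,0]}
  ]
}}

```text
t: 12.02
ee_pos: [575.0, -57.4, 97.1]
orientation: [0.207, 1.561, -0.207]
ft_force: [0.0, 0.4, 1.9]
width: 0.5
```

Call:
{"fn": "apply_moves", "kwargs": {
  "increments": [
    {"gripper": 0,"delta_pos": [0.1,0,0],"dr": [0,0,0]},
    {"gripper": 0,"delta_pos": [0.1,0,0],"dr": [0,0,0]},
    {"gripper": 0,"delta_pos": [0.1,0,0],"dr": [0,0,0]},
    {"gripper": 0,"delta_pos": [0.1,0,0],"dr": [0,0,0]},
    {"gripper": 0,"delta_pos": [0.1,0,0],"dr": [0,0,0]}
  ]
}}

```text
t: 12.43
ee_pos: [575.0, -57.4, 92.2]
orientation: [0.207, 1.561, -0.207]
ft_force: [-0.8, -0.3, 5.4]
width: 0.5
```

Call:
{"fn": "apply_moves", "kwargs": {
  "increments": [
    {"gripper": 0,"delta_pos": [0,0,0],"dr": [0,0,0]},
    {"gripper": 0,"delta_pos": [0,0,0],"dr": [0,0,0]},
    {"gripper": 0,"delta_pos": [0,0,0],"dr": [0,0,0]},
    {"gripper": 0,"delta_pos": [0,0,0],"dr": [0,0,0]},
    {"gripper": 0,"delta_pos": [0,0,0],"dr": [0,0,0]}
  ]
}}

```text
t: 12.85
ee_pos: [575.0, -57.4, 92.4]
orientation: [0.207, 1.561, -0.207]
ft_force: [-0.5, -0.5, 6.5]
width: 0.2
```

The bar is home at about 6 N. I retreat straight up and check.

Call:
{"fn": "apply_moves", "kwargs": {
  "increments": [
    {"gripper": 0,"delta_pos": [-0.3,0,0],"dr": [0,0,0]},
    {"gripper": 0,"delta_pos": [-0.8,0,0],"dr": [0,0,0]},
    {"gripper": 0,"delta_pos": [-2.0,0,0],"dr": [0,0,0]},
    {"gripper": 0,"delta_pos": [-3.0,0,0],"dr": [0,0,0]},
    {"gripper": 0,"delta_pos": [-3.0,0,0],"dr": [0,0,0]}
  ]
}}

```text
t: 13.27
ee_pos: [573.9, -57.3, 183.6]
orientation: [0.207, 1.564, -0.207]
ft_force: [0.1, -0.3, 0.8]
width: 0.8
```

Call:
{"fn": "apply_moves", "kwargs": {
  "increments": [
    {"gripper": 0,"delta_pos": [-2.0,0,0],"dr": [0,0,0]},
    {"gripper": 0,"delta_pos": [-1.0,0,0],"dr": [0,0,0]},
    {"gripper": 0,"delta_pos": [0,0,0],"dr": [0,0,0]},
    {"gripper": 0,"delta_pos": [0,0,0],"dr": [0,0,0]},
    {"gripper": 0,"delta_pos": [0,0,0],"dr": [0,0,0]}
  ]
}}

```text
t: 13.68
ee_pos: [573.9, -57.3, 211.7]
orientation: [0.207, 1.563, -0.207]
ft_force: [-0.4, 0.1, -0.7]
width: 0.2
```

Run:
```python
from h import *
from workcell import ctrl
togo((575,-57.5,210))
d=ctrl.get_image("scene");P=cloud(d);g=d["img"].max(2)
cv2.imwrite(f"pics/scene4.png",cv2.resize(d["img"][130:330,100:420,::-1],None,fx=2.4,fy=2.4))
xy=dict(disc=(618,-199),square=(596.5,-128),bar=(575,-57.5),pin=(553,14))
for n,d in (("before",dict(np.load("scene0.npz"))),("after",d)):
    P=cloud(d);g=d["img"].max(2)
    for k,c in xy.items():
        m=(g<80)&(np.hypot(P[...,0]-c[0],P[...,1]-c[1])<16)&(P[...,2]>72)&(P[...,2]<110)
        print(n,k,m.sum(),np.percentile(P[m][:,2],[50,80]).round(1) if m.any() else None)
```

```text
t 13.68 ee [573.9 -57.3 211.7] q [-0.12  0.38  1.75 -0.    1.01 -1.43] F [-0.4  0.1 -0.7] w 0.2
R [[-0.002, 0.261, 0.965], [0.0, 0.965, -0.261], [-1.0, -0.0, -0.002]] tool delta cm [0.17 0.01 0.11]
before disc 198 [97.5 98.6]
before square 160 [97.5 98.3]
before bar 74 [97.1 97.9]
before pin 21 [94.5 96.4]
after disc 185 [85.9 87. ]
after square 155 [85.5 86.5]
after bar 82 [85.7 86.5]
after pin 23 [95.8 97. ]
```

View pics/scene4.png

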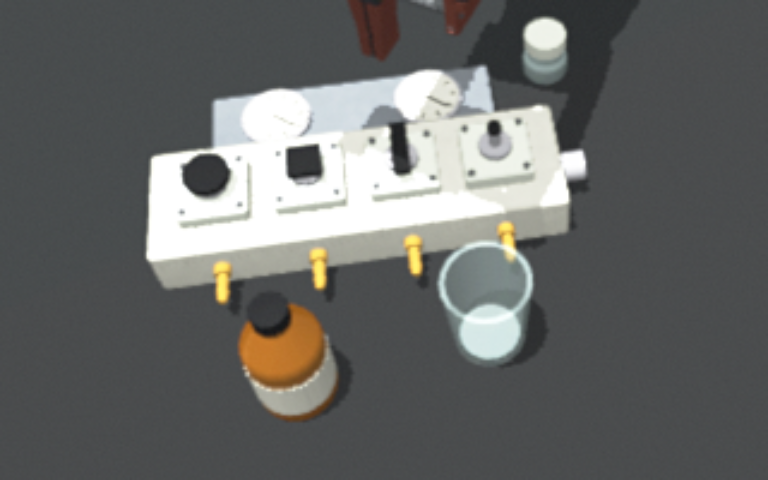

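The three heads stand at about 86 mm, the pin has not moved, and bottle, beaker and jar are where they were at the start. The tool is clear, so I hand in.

```bash
python3 -c "
from workcell import ctrl
print(ctrl.close_job())"
```

```text
the job is handed in; nothing more can be done
None
```

I pressed the round, then the square, then the bar plunger home with the closed fingertips, retreated straight up and handed the job in at about 14 s.

- **Plungers:** By depth image the three pressed heads went from about 97–98 mm to about 86 mm, which is fully down, and they stayed there. The force readings, taken once per move call, reached at most about 7 N.
- **Pin:** Its depth reading was 94.5 mm before and 95.8 mm after. That is within the noise of about 20 pixels, and nothing came near it.
- **Bottle, beaker and jar:** They look unmoved in the last picture. I compared this by eye and did not measure it.
- **Disagreements:** The wrist and scene views differed by about 3 mm on the square and bar heads. The wrist view of the disc was further off because the fingers partly hid it. I used values between the two views. The arm also swung up to about 5 mm after fast moves, so I did all the pressing at about 1 mm per row.

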